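# Angle a steel bar past the stop post into its bay

## Task

Push the long steel bar into the bay formed by the low aluminium fence: work it with the fingertips, pushing first one end and then the other, so that its right-hand end goes in behind the upright post and the bar finishes lying along the back fence, close up against it at both ends. Only push it, never lift it off the plate, and leave the other things standing where they are.

Things in the scene. Friction and masses are not known exactly. Their poses are not given: they have to be found in the camera images.
- plate: The fixed dark steel fixture plate that lies on the bench and carries the work, 230 mm (x) by 620 mm (y), 34 mm thick: its flat top, on which the bar slides, is 34 mm above the bench. Origin: centre of its underside.
- bar: The loose ground steel bar, 200 mm long, 18 mm wide, 20 mm high, 0.3 to 0.5 kg, four small dark holes on top. It slides on the plate. Origin: centre of its underside; y runs along it to its left-hand end, x across it away from the robot, z up. At the start it lies in front of the left half of the bay, roughly parallel to the back fence.
- bar_left_end (a point): Centre of the end face of the bar at its left-hand (+y) end, 10 mm above the plate when the bar lies flat; 100 mm from the bar's middle.
- bar_right_end (a point): Centre of the end face of the bar at its right-hand (-y) end, 10 mm above the plate when the bar lies flat; 100 mm from the bar's middle.
- bay: The bay: a fixed U-shaped aluminium fence, 25 mm high, 12 mm thick, open towards the robot, no floor. Origin: on the plate, middle of the inner face of the back fence; y runs along that fence to the left, x away from the robot, z up. Inside 250 mm long (y -125 to +125 mm); the end cheeks reach 45 mm towards the robot (x 0 to -45 mm). Bar fully home: centre line at x = -9 mm.
- post: The stop post: a fixed upright round steel pillar, diameter 28 mm, 50 mm high, in front of the right half of the bay: centre 72 mm in front of the inner face of the back fence (58 mm free between them), 30 to 55 mm right of the middle of the bay. The gap between post and left cheek is shorter than the bar. Origin: centre of its underside.
- insert_c: Bystander, to be left alone: small machined aluminium insert, 36 mm square and 36 mm high, on the plate, to the right of the bay. Origin: centre of its underside.
- al_part_3: Bystander, to be left alone: turned aluminium holder, 46 mm square foot with a round top, 60 mm high, on the plate, at its far left. Origin: centre of its underside.
- al_part_1: Bystander, to be left alone: turned aluminium holder, 46 mm square foot with a round top, 48 mm high, on the plate, near its right front corner. Origin: centre of its underside.
- eyepiece: Bystander, to be left alone: black and grey microscope eyepiece, diameter 47 mm, 63 mm high, on the bench behind the right end of the bay. Origin: centre of its underside.
- bush_1: Bystander, to be left alone: plain steel guide bush (tube), diameter 36 mm, 84 mm high, on the bench behind the right end of the bay. Origin: centre of its underside.
- paste_tin: Bystander, to be left alone: open round steel tin, diameter 82 mm, 52 mm high, on the bench, front right. Origin: centre of its underside.

How it is judged (in metres and radians):
On the way:
1. the right-hand end of the bar is in the bay, past the post, while the left-hand end is still outside the bay (x of bar_right_end in the frame of bay above -0.058 m and y of bar_right_end in the frame of bay below -0.03 m and x of bar_left_end in the frame of bay below -0.045 m).
At the end, for the whole second after the job is handed in: The bar lies flat and still on the plate inside the bay, between the two cheeks, along the back fence with a gap of at most 10 mm between bar and fence at either end (x of bar_left_end in the frame of bay between -0.019 and 0 m and x of bar_right_end in the frame of bay between -0.019 and 0 m and y of bar_right_end in the frame of bay above -0.13 m and y of bar_left_end in the frame of bay below 0.13 m and height (world z) of bar below 0.04 m and angle between bar's own z axis and vertical below 0.05 rad and linear speed of bar below 0.01 m/s); the robot touches nothing.
It fails at once if the bar is lifted (more than 10 mm) or tipped off the plate (height (world z) of bar above 0.044 m or angle between bar's own z axis and vertical above 0.2 rad).
It fails at once if one of the other things is moved by more than 20 mm (distance of any of insert_c, al_part_3, al_part_1, eyepiece, bush_1, paste_tin from where it was at the start of the episode above 0.02 m).
It also fails if it takes over 61 s, if anything falls off the work surface, if the arm or the gripper's body presses on something with over 40 N, if the wrist force passes 120 N, or if a joint passes its speed limit or range.

## Robot

A 6-joint arm with a two-finger parallel gripper is mounted at the origin on the work surface; the furniture and walls round the work are solid. World frame = base frame: x ahead of the robot, y to its left, z up, the work surface at z = 0. Lengths are in m, angles in degrees, forces in N, time in s.
With the tool pointing down it reaches from about 0.15 to 0.775 m from the base axis. Payload 6.1 kg.
Tool frame: the origin (TCP) lies between the finger pads; the fingertips stand r.tcp_to_tips ahead of it and the grasp point (between the pads) lies 8 mm behind it (r.tcp_to_tips is the distance from the TCP to the fingertips, in m); x points along the fingers, y is the direction in which the jaws open and shut, and the axes are right-handed (so a half turn about x gives the same grasp; the last joint's range is limited). The gripper opens to 85 mm and grips with 20 to 120 N. Pads are 22 mm wide; open, the fingers measure 114 mm over their backs; the gripper's body (76 mm by 85 mm) begins 54 mm behind the grasp point. The pads swing forward as they close: fully open they stand 13 mm farther back than shut.
Start: joints at [68.297, 7.208, -2.269, 80.523, 0, 90], TCP at [0.194, 0.488, 0.242] pointing down, gripper open.
Joint ranges: [-155.77, 155.77], [-54.66, 111.73], [-72.52, 77.12], [-102.08, 115.82], [-83.92, 84.16], [-180, 180]. Speed limits (degrees/s): [136.94, 136.94, 172.46, 180, 180, 180].

## Interface

Orientations are given as a 3x3 rotation matrix whose columns are the frame's x, y, z axes.
In Python, from workcell import r, imaging gives the robot as it stands.
- The arm moves only by the tool step_arm, never from a script. Its argument "steps" is a list of rows, each a list of 7 numbers: the shift along the tool's x, y, z in m, then the turn, a rotation vector about the tool's x, y, z in degrees, then the closure, from 0 (fully open) to 1 (shut). In form: [[tx, ty, tz, rx, ry, rz, gripper], ...]. A call has 1 to 20 rows; each row is the pose to reach, as a shift and turn from the pose commanded when the call began, along the tool's axes at that moment; what a row does not reach only later rows make up. A row lasts 1/12 s, in which the tool goes at most 41.7 mm and 7.16 degrees, less where a joint would pass 70% of its speed; a pose out of reach is approached as far as the arm can. A call with a gripper value outside its range is refused whole. The fingers move at their own pace and stop on an object; "force" is the grip in N (left out, the last holds). Time passes only in rows, so rows that repeat a pose let the fingers close. It gives the time, the measured TCP pose, the force and the opening at its end, in the units of the state.
- r.state(): the state, without advancing time (a new reading comes with each control period).
- imaging.grab_frame(name): name is "side" or "top" or "wrist"; returns a dict with "frame" (480x640x3 uint8, blue, green, red), "intrinsics" (3x3 intrinsics, pixels), "rvec" (rotation vector, rad) and "tvec" (3), from world to camera coordinates, as OpenCV has them. Camera axes: x right, y down, z forward; pixel columns grow to the right and rows downward; lengths in m; the calibration is good to about 2 mm. A picture is of the moment at which its call begins. There is no depth.
- r.sign_off(): hands the job in, once; it reports no verdict.
The state is a dict: "t": time; "qpos": joint angles; "qd": joint speeds; "joint_torque": joint torques, N m; "eef_pos": TCP position; "orientation": TCP orientation; "contact_force": force on the tool from outside, world axes, zero at the start; "torque": the same for the moment, N m; "finger_gap": finger opening in m.
Only numpy, scipy, OpenCV 4.12 (cv2) and the standard library are available. Lean on these libraries where they do the work, as an engineer would, in place of code of your own. Each camera call takes 0.05 s, during which the arm holds its last target.

## Working session

There is one attempt and no reset: what is moved stays moved. The work goes in short steps, Python scripts to look and compute and a tool call to move; the robot and the scene stay as the last step left them, time stands still between calls to the robot, and variables do not carry over. Pictures are saved under pics/ and viewed, and the job is handed in when it is done.

Besides the shell and the picture viewer there is one more tool, called after "Call:" as name([rows], argument=value, ...), one row to a line, values as JSON. step_arm: Moves the arm, as the interface text tells. Its arguments: {"type":"object","properties":{"steps":{"type":"array"},"force":{"type":"number"}},"required":["steps"]}

```bash
mkdir -p pics; ls
python3 - <<'E'
from workcell import r, imaging
import cv2
s=r.state(); print(s, r.tcp_to_tips)
for n in ("top","side"):
    f=imaging.grab_frame(n); cv2.imwrite(f"pics/{n}0.png",f["frame"]); print(n,f["intrinsics"],f["rvec"],f["tvec"])
E
```

```text
pics
{'t': 0.0, 'qpos': array([ 6.82951207e+01,  7.24212782e+00, -2.32469824e+00,  8.05235827e+01,
       -1.69925641e-03,  8.99984712e+01]), 'qd': array([ 0.02240952,  0.13338096,  0.01762389, -0.08760647,  0.05782227,
       -0.11077116]), 'joint_torque': array([ 1.56170823e-03, -4.35913467e+01,  3.52924204e+01,  1.74487056e-02,
        2.38261246e-04,  1.77222887e-05]), 'eef_pos': array([0.19402783, 0.48742675, 0.24153423]), 'orientation': array([[-5.56004675e-04,  3.69800629e-01,  9.29110965e-01],
       [-1.47702525e-03,  9.29109792e-01, -3.69801046e-01],
       [-9.99998755e-01, -1.57793147e-03,  2.96154799e-05]]), 'contact_force': array([-0.01896228, -0.31584677, -0.29571041]), 'torque': array([-0.00833337,  0.00928914,  0.01858153]), 'finger_gap': 0.08529786518967422} 0.011
top [[601.90702192   0.         326.13494665]
 [  0.         601.90702192 236.70513017]
 [  0.           0.           1.        ]] [ 2.17643068 -2.14837433  0.1456084 ] [0.01155781 0.42758979 1.23205155]
side [[436.96082007   0.         322.14927071]
 [  0.         436.96082007 239.47821185]
 [  0.           0.           1.        ]] [ 2.25051787 -0.38782185  0.18451681] [-0.38954616  0.1216435   0.90866375]
```

View pics/top0.png

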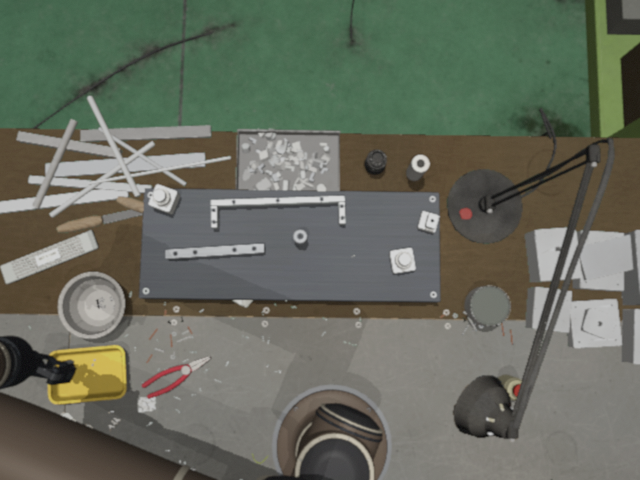

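View pics/side0.png

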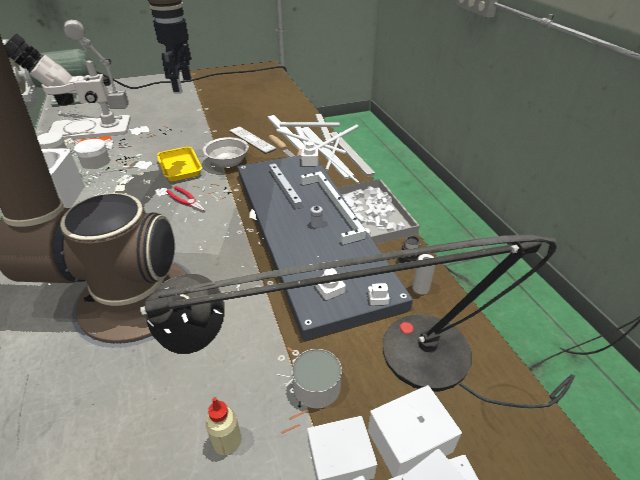

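The top view shows the bar from (166,254) to (265,249), the fence from (212,205) to (345,200) with its cheeks pointing down, and the post top at (300,237). Next I'll measure them.

```bash
cat > h.py <<'E'
import numpy as np, cv2
from workcell import r, imaging
def ray(f,uv,z):
    R,_=cv2.Rodrigues(np.array(f["rvec"],float)); t=np.array(f["tvec"],float).ravel()
    K=np.array(f["intrinsics"])
    uv=np.atleast_2d(np.array(uv,float)); d=(R.T@np.linalg.inv(K)@np.c_[uv,np.ones(len(uv))].T).T
    c=-R.T@t
    return c+d*((z-c[2])/d[:,2])[:,None]
def proj(f,P):
    return cv2.projectPoints(np.atleast_2d(np.array(P,float)),np.array(f["rvec"],float),np.array(f["tvec"],float),np.array(f["intrinsics"]),None)[0].reshape(-1,2)
def zoom(f,x0,y0,x1,y1,s,name):
    cv2.imwrite(name,cv2.resize(f["frame"][y0:y1,x0:x1],None,fx=s,fy=s,interpolation=cv2.INTER_CUBIC))
E
python3 - <<'E'
from h import *
f=imaging.grab_frame("top")
zoom(f,135,185,355,305,3.6,"pics/z1.png")
g=cv2.cvtColor(f["frame"],cv2.COLOR_BGR2GRAY)
m=np.zeros_like(g); m[192:300,150:395]=(g[192:300,150:395]>125)*255
cs,_=cv2.findContours(m,cv2.RETR_EXTERNAL,cv2.CHAIN_APPROX_NONE)
for c in cs:
    if cv2.contourArea(c)<60: continue
    b=cv2.minAreaRect(c); print(cv2.boundingRect(c),cv2.contourArea(c),b)
    for z in (.034,.054,.059,.084): print(z,ray(f,cv2.boxPoints(b),z)[:,:2].round(4).tolist())
E
```

```text
(390, 249, 5, 24) 65.5 ((392.0, 260.5), (23.0, 4.0), 90.0)
0.034 [[0.4026, -0.1157], [0.4027, -0.124], [0.3549, -0.1239], [0.3548, -0.1156]]
0.054 [[0.4005, -0.1133], [0.4006, -0.1215], [0.3536, -0.1214], [0.3535, -0.1133]]
0.059 [[0.3999, -0.1128], [0.4, -0.1209], [0.3532, -0.1208], [0.3531, -0.1127]]
0.084 [[0.3973, -0.1098], [0.3974, -0.1178], [0.3516, -0.1177], [0.3515, -0.1098]]
(165, 243, 99, 16) 836.0 ((213.99998474121094, 250.50001525878906), (9.980525970458984, 98.62007904052734), 86.42366790771484)
0.034 [[0.3971, 0.351], [0.4127, 0.1481], [0.392, 0.1463], [0.3765, 0.3487]]
0.054 [[0.3951, 0.3458], [0.4104, 0.1462], [0.39, 0.1444], [0.3748, 0.3436]]
0.059 [[0.3946, 0.3445], [0.4098, 0.1457], [0.3895, 0.144], [0.3744, 0.3423]]
0.084 [[0.3921, 0.338], [0.407, 0.1433], [0.3871, 0.1416], [0.3723, 0.3359]]
(293, 229, 14, 14) 135.0 ((299.5, 235.5), (13.0, 13.0), 90.0)
0.034 [[0.4417, 0.0863], [0.442, 0.0593], [0.4148, 0.0588], [0.4145, 0.0858]]
0.054 [[0.4389, 0.0854], [0.4393, 0.0588], [0.4125, 0.0584], [0.4122, 0.0849]]
0.059 [[0.4382, 0.0852], [0.4386, 0.0587], [0.4119, 0.0582
[... 222 characters left out ...]
31)
0.034 [[0.5035, 0.2626], [0.5166, -0.021], [0.4559, -0.0234], [0.4431, 0.2586]]
0.054 [[0.4998, 0.2588], [0.5126, -0.0202], [0.4529, -0.0226], [0.4403, 0.2549]]
0.059 [[0.4988, 0.2579], [0.5116, -0.02], [0.4522, -0.0223], [0.4396, 0.2539]]
0.084 [[0.4942, 0.2532], [0.5067, -0.019], [0.4485, -0.0213], [0.4362, 0.2493]]
(150, 192, 27, 20) 394.5 ((163.0, 201.5), (19.0, 26.0), 90.0)
0.034 [[0.5156, 0.3865], [0.5164, 0.3323], [0.4761, 0.3306], [0.4754, 0.3846]]
0.054 [[0.5117, 0.3808], [0.5124, 0.3274], [0.4728, 0.3257], [0.4721, 0.3788]]
0.059 [[0.5107, 0.3793], [0.5114, 0.3262], [0.472, 0.3245], [0.4713, 0.3774]]
0.084 [[0.5058, 0.3721], [0.5065, 0.3201], [0.4679, 0.3185], [0.4672, 0.3703]]
```

View pics/z1.png

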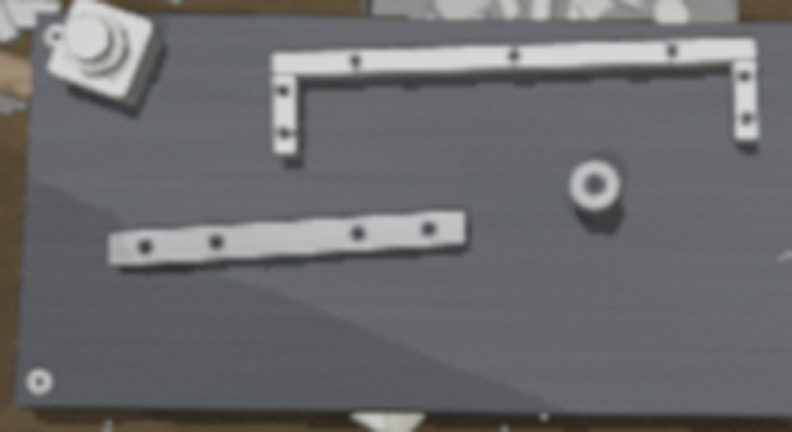

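```bash
cat >> h.py <<'E'
def zr(f,pts,z,x0=135,y0=185,s=3.6): return ray(f,(np.array(pts,float)+.5)/s-.5+[x0,y0],z)[:,:2]
E
python3 - <<'E'
from h import *
f=imaging.grab_frame("top")
F=zr(f,[(272,54),(756,40),(298,76),(735,63),(285,155),(747,140)],.059)
print("fence",F.round(4).tolist())
i=F[2:4]; c=i.mean(0); d=i[0]-i[1]; print(np.linalg.norm(d),np.linalg.norm(F[0]-F[1])); d/=np.linalg.norm(d)
print("angle",np.degrees(np.arctan2(-d[0],d[1])))
p=zr(f,[(595,185)],.084)[0]; print("post",p)
xb=np.array([d[1],-d[0]]); 
B=zr(f,[(110,236),(110,266),(466,211),(466,243)],.054); print("bar",B.round(4).tolist())
l=B[:2].mean(0); rr=B[2:].mean(0); print(l,rr,np.linalg.norm(l-rr))
for n,q in (("post",p),("l",l),("r",rr),("cheekL",F[4]),("cheekR",F[5]),("TL",F[0]),("TR",F[1])): print(n,(q-c)@xb,(q-c)@d)
print(c,xb,d)
E
```

```text
fence [[0.4966, 0.2557], [0.5086, -0.0195], [0.4841, 0.2405], [0.4952, -0.0077], [0.4387, 0.2463], [0.4509, -0.0149]]
0.24847656462302956 0.27554607149328203
angle 2.5515426751425334
post [0.42087938 0.06996255]
bar [[0.3919, 0.3442], [0.3749, 0.3434], [0.4088, 0.1438], [0.3906, 0.1433]]
[0.38337016 0.34379031] [0.39968477 0.14353393] 0.20091984538807017
post -0.07074420328836581 -0.04335842058271099
l -0.0960259434889824 0.2318676977706817
r -0.08864254113140753 0.031083560846490926
cheekL -0.04509082203001618 0.13202518581754324
cheekR -0.044518117901927154 -0.1294998129842991
TL 0.013137581206637489 0.13886113058072447
TR 0.012951934503788811 -0.13668487837364707
[0.48962321 0.11642738] [0.99900858 0.0445181 ] [-0.0445181   0.99900858]
```

```bash
cat >> h.py <<'E'
C=np.array([.48962,.11643]); XB=np.array([.99901,.04452]); YB=np.array([-.04452,.99901]); YAW=2.55
def b2w(x,y): return C+XB*x+YB*y
def w2b(p): q=np.array(p)[:2]-C; return np.array([q@XB,q@YB])
def goto(x,y,z,yaw):
    """bay x,y of tool, world tcp z, yaw (deg) of tool z axis in bay frame -> tool shift"""
    s=r.state(); R=s["orientation"]; p=s["eef_pos"]; w=np.r_[b2w(x,y),z]
    from scipy.spatial.transform import Rotation as Ro
    a=np.radians(yaw+YAW); zt=np.array([np.cos(a),np.sin(a),0]); xt=np.array([0,0,-1.]); Rt=np.c_[xt,np.cross(zt,xt),zt]
    rv=Ro.from_matrix(R.T@Rt).as_rotvec(degrees=True)
    print("t",round(s["t"],2),"now bay",w2b(p).round(4),"z",p[2].round(4),"yaw",round(np.degrees(np.arctan2(R[1,2],R[0,2]))-YAW,2),"F",s["contact_force"].round(1)," shift",(R.T@(w-p)).round(4),"turn",rv.round(2))
E
python3 -c "
from h import *
goto(-.126,.045,.12,0)"
```

```text
t 0.2 now bay [-0.2787  0.3839] z 0.2418 yaw -24.25 F [-0.   0.6  0. ]  shift [ 0.1221 -0.2461  0.2785] turn [-2.425e+01 -1.000e-02  6.000e-02]
```

Call:
step_arm([
  [0.06,-0.123,0.139,-12,0,0,1],
  [0.122,-0.246,0.278,-24.2,0,0,1],
  [0.122,-0.246,0.278,-24.2,0,0,1],
  [0.122,-0.246,0.278,-24.2,0,0,1],
  [0.122,-0.246,0.278,-24.2,0,0,1],
  [0.122,-0.246,0.278,-24.2,0,0,1],
  [0.122,-0.246,0.278,-24.2,0,0,1],
  [0.122,-0.246,0.278,-24.2,0,0,1],
  [0.122,-0.246,0.278,-24.2,0,0,1],
  [0.122,-0.246,0.278,-24.2,0,0,1],
  [0.122,-0.246,0.278,-24.2,0,0,1],
  [0.122,-0.246,0.278,-24.2,0,0,1],
  [0.122,-0.246,0.278,-24.2,0,0,1],
  [0.122,-0.246,0.278,-24.2,0,0,1],
  [0.122,-0.246,0.278,-24.2,0,0,1],
])

```text
t: 1.45
eef_pos: [0.3614, 0.1574, 0.1207]
orientation: [[0.001, -0.045, 0.999], [0.0, 0.999, 0.045], [-1.0, 0.0, 0.001]]
contact_force: [-0.3, -1.4, -0.9]
finger_gap: 0.0002
```

Run:
```python
from h import *
goto(-.126,.045,.051,0)
f=imaging.grab_frame("side"); zoom(f,180,110,420,290,3.3,"pics/s1.png")
f=imaging.grab_frame("top"); zoom(f,135,185,355,305,3.6,"pics/t1.png")
```

```text
t 1.45 now bay [-0.1263  0.0466] z 0.1207 yaw 0.06 F [-0.3 -1.4 -0.9]  shift [ 0.0697 -0.0016  0.0003] turn [ 0.06  0.03 -0.02]
```

View pics/s1.png

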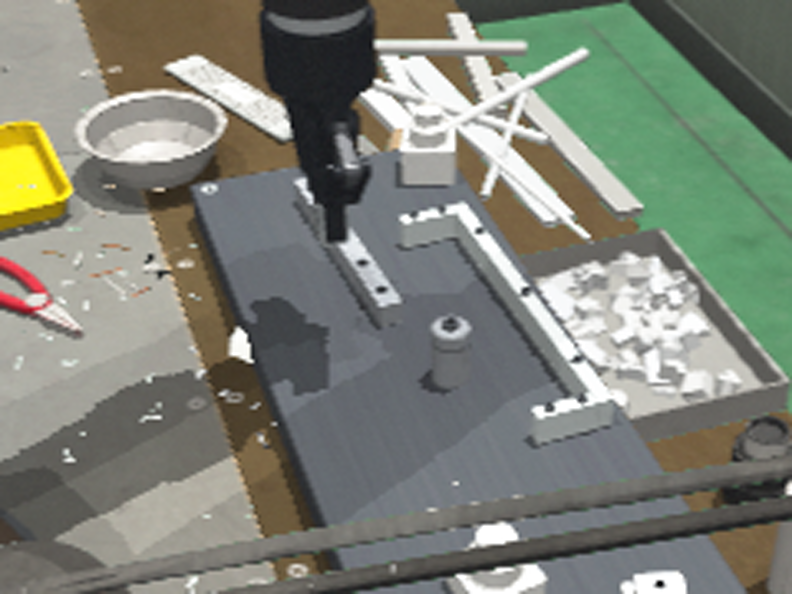

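View pics/t1.png

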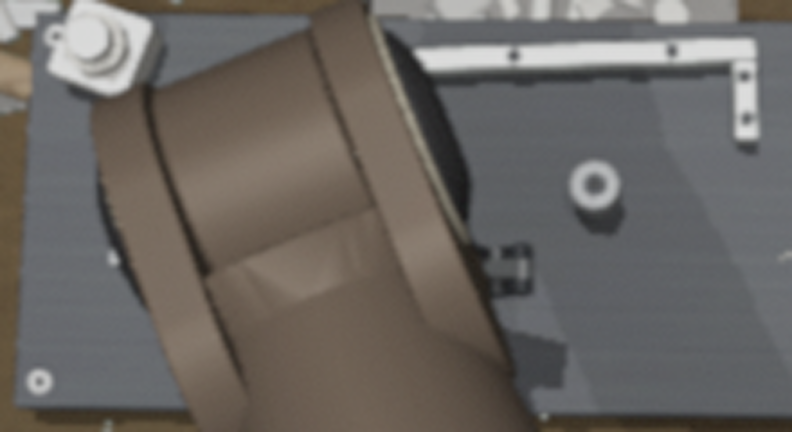

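The side view shows the fingertip bottom at about (282,183), clear of the bar. The top view is blocked by the arm. I'll check the tip height against the calibration.

Run:
```python
from h import *
f=imaging.grab_frame("side"); p=r.state()["eef_pos"]
for d in (.011,.024,-.002): print(d,proj(f,[p[0],p[1],p[2]-d]))
for x,y in ((-.112,.0315),(-.112,.0595),(-.137,.0315),(-.137,.0595)): print(proj(f,np.r_[b2w(x,y),p[2]-.011]))
```

```text
0.011 [[279.55485255 182.65659366]]
0.024 [[279.87445842 187.22129177]]
-0.002 [[279.23003709 178.01749092]]
[[287.26298359 184.61267592]]
[[283.53635572 178.66730038]]
[[277.19785355 186.79797699]]
[[273.63434576 180.77051116]]
```

Call:
step_arm([
  [0.03,-0.001,0,0,0,0,1],
  [0.06,-0.001,0,0,0,0,1],
  [0.069,-0.001,0,0,0,0,1],
  [0.069,-0.001,0.005,0,0,0,1],
  [0.069,-0.001,0.01,0,0,0,1],
  [0.069,-0.001,0.014,0,0,0,1],
  [0.069,-0.001,0.018,0,0,0,1],
  [0.069,-0.001,0.022,0,0,0,1],
  [0.069,-0.001,0.026,0,0,0,1],
  [0.069,-0.001,0.03,0,0,0,1],
  [0.069,-0.001,0.034,0,0,0,1],
  [0.069,-0.001,0.038,0,0,0,1],
  [0.069,-0.001,0.042,0,0,0,1],
  [0.069,-0.001,0.046,0,0,0,1],
])

```text
t: 2.77
eef_pos: [0.4078, 0.1574, 0.0513]
orientation: [[-0.0, -0.044, 0.999], [0.0, 0.999, 0.044], [-1.0, 0.0, -0.0]]
contact_force: [-2.1, 0.3, 0.7]
finger_gap: -0.0001
```

Run:
```python
from h import *
goto(-.074,.045,.051,0)
f=imaging.grab_frame("side"); zoom(f,220,140,380,260,5,"pics/s2.png")
```

```text
t 2.77 now bay [-0.0799  0.0446] z 0.0513 yaw -0.05 F [-2.1  0.3  0.7]  shift [0.0003 0.0004 0.0059] turn [-0.05 -0.01 -0.  ]
```

View pics/s2.png

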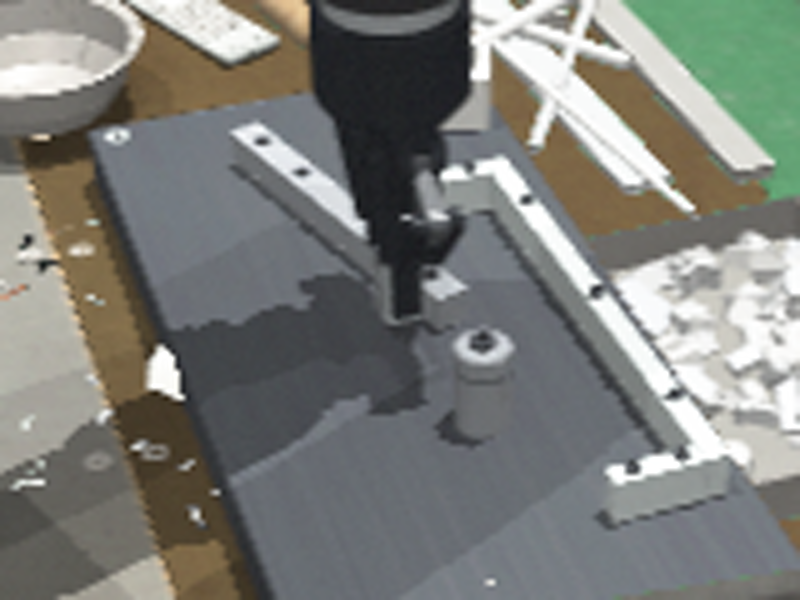

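The bar has turned about the left-hand region. In this zoom its left end is at (247,126) and its right end at about (455,293), just in front of the bay and left of the post.

Run:
```python
from h import *
f=imaging.grab_frame("side")
P=zr(f,[(232,132),(262,121),(437,299),(468,287)],.054,220,140,5)
B=np.array([w2b(p) for p in P]); print(B.round(4))
l=B[:2].mean(0); q=B[2:].mean(0); print(l,q,np.linalg.norm(l-q),np.degrees(np.arctan2(q[0]-l[0],l[1]-q[1])), (l+q)/2)
```

```text
[[-0.1119  0.2227]
 [-0.093   0.2278]
 [-0.0631  0.0313]
 [-0.045   0.0352]]
[-0.10243408  0.22522807] [-0.05406387  0.03326428] 0.19796407414705924 14.142736338944173 [-0.07824897  0.12924618]
```

Run:
```python
from h import *
goto(-.108,.249,.102,14);goto(-.108,.249,.051,14); print(r.state()["qpos"].round(1))
```

```text
t 2.87 now bay [-0.0794  0.0446] z 0.0513 yaw -0.07 F [-1.   0.4  0.2]  shift [-0.0508  0.2044 -0.0288] turn [-1.407e+01  3.000e-02  1.000e-02]
t 2.87 now bay [-0.0794  0.0446] z 0.0513 yaw -0.07 F [-1.   0.4  0.2]  shift [ 2.000e-04  2.044e-01 -2.880e-02] turn [-1.407e+01  3.000e-02  1.000e-02]
[ 21.1   2.2 -32.4  55.4  -0.   18.6]
```

Call:
step_arm([
  [0,0,-0.025,0,0,0,1],
  [-0.025,0,-0.03,0,0,0,1],
  [-0.05,0.02,-0.03,0,0,0,1],
  [-0.05,0.06,-0.029,-5,0,0,1],
  [-0.05,0.1,-0.029,-10,0,0,1],
  [-0.05,0.14,-0.029,-14,0,0,1],
  [-0.05,0.175,-0.029,-14,0,0,1],
  [-0.05,0.204,-0.029,-14,0,0,1],
  [-0.05,0.204,-0.029,-14,0,0,1],
  [-0.05,0.204,-0.029,-14,0,0,1],
  [-0.025,0.204,-0.029,-14,0,0,1],
  [0,0.204,-0.029,-14,0,0,1],
  [0,0.204,-0.029,-14,0,0,1],
  [0,0.204,-0.029,-14,0,0,1],
])

```text
t: 4.03
eef_pos: [0.3688, 0.358, 0.0505]
orientation: [[-0.002, -0.283, 0.959], [-0.003, 0.959, 0.283], [-1.0, -0.002, -0.003]]
contact_force: [0.5, 0.1, 0.8]
finger_gap: -0.0002
```

Run:
```python
from h import *
goto(-.108,.247,.051,14)
f=imaging.grab_frame("side"); zoom(f,220,140,380,260,5,"pics/s3.png")
f=imaging.grab_frame("top"); zoom(f,135,185,355,305,3.6,"pics/t3.png")
```

```text
t 4.03 now bay [-0.1099  0.2467] z 0.0505 yaw 13.88 F [0.5 0.1 0.8]  shift [-0.0005 -0.0002  0.0019] turn [-0.12 -0.17  0.1 ]
```

View pics/s3.png

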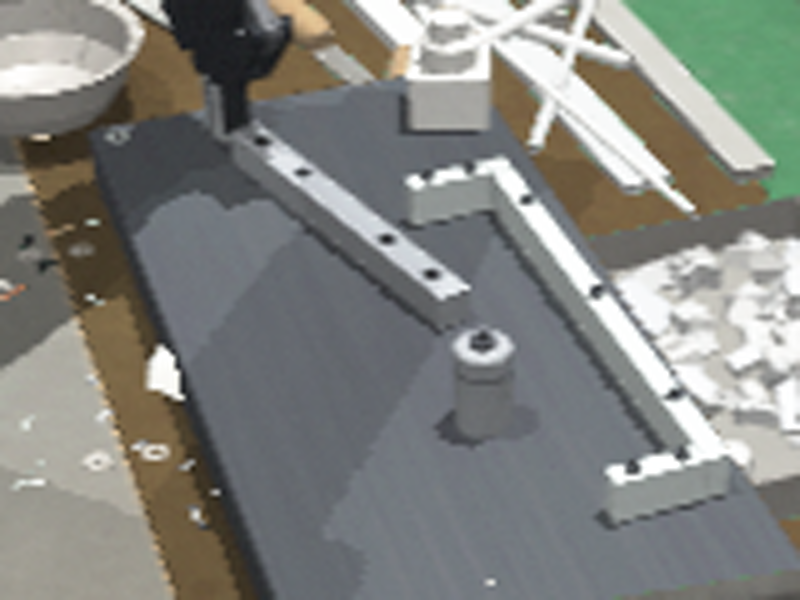

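View pics/t3.png

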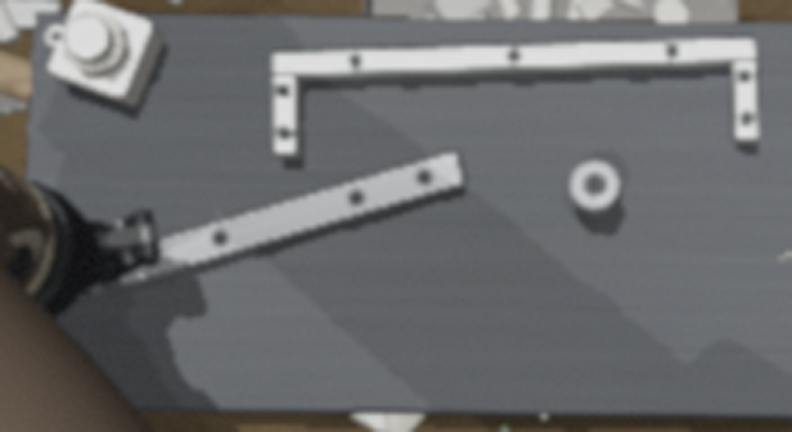

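Run:
```python
from h import *
f=imaging.grab_frame("top")
P=np.array([w2b(p) for p in zr(f,[(457,153),(465,187),(180,235),(190,268)],.054)])
print(P.round(4))
e=P[:2].mean(0); a=np.degrees(np.arctan2(P[0,0]-P[2,0],P[2,1]-P[0,1])),np.degrees(np.arctan2(P[1,0]-P[3,0],P[3,1]-P[1,1])); print("right end",e,"tilt",a)
t=np.radians(np.mean(a)); print("left",e+.2*np.array([-np.sin(t),np.cos(t)]), t)
f=imaging.grab_frame("side")
P=np.array([w2b(p) for p in zr(f,[(437,304),(469,289)],.054,220,140,5)]);print(P)
```

```text
[[-0.0462  0.0354]
 [-0.0658  0.0312]
 [-0.0882  0.1925]
 [-0.1071  0.1869]]
right end [-0.0560125   0.03328126] tilt (np.float64(14.95806516970645), np.float64(14.835435490250447))
left [-0.1074281   0.22655939] 0.2599973411056757
[[-0.06462384  0.02729228]
 [-0.04518741  0.0334191 ]]
```

Call:
step_arm([
  [0,-0.003,0,0,0,0,1],
  [0,-0.006,0,0,0,0,1],
  [0,-0.01,0,0,0,0,1],
  [0,-0.014,0,0,0,0,1],
  [0,-0.018,0,0,0,0,1],
  [0,-0.022,0,0,0,0,1],
  [0,-0.026,0,0,0,0,1],
  [0,-0.03,0,0,0,0,1],
  [0,-0.034,0,0,0,0,1],
  [0,-0.038,0,0,0,0,1],
  [0,-0.042,0,0,0,0,1],
  [0,-0.046,0,0,0,0,1],
  [0,-0.05,0,0,0,0,1],
  [0,-0.055,0,0,0,0,1],
  [0,-0.055,0,0,0,0,1],
])

```text
t: 5.48
eef_pos: [0.3853, 0.3059, 0.051]
orientation: [[-0.0, -0.283, 0.959], [-0.002, 0.959, 0.283], [-1.0, -0.002, -0.0]]
contact_force: [0.1, 0.1, 0.3]
finger_gap: 0.0003
```

Run:
```python
from h import *
goto(-.108,.247,.051,14)
f=imaging.grab_frame("side"); zoom(f,220,140,380,260,5,"pics/s4.png")
f=imaging.grab_frame("top"); zoom(f,135,185,355,305,3.6,"pics/t4.png")
```

```text
t 5.48 now bay [-0.0958  0.1939] z 0.051 yaw 13.9 F [0.1 0.1 0.3]  shift [-0.      0.0545  0.0009] turn [-0.1  -0.03  0.09]
```

View pics/s4.png

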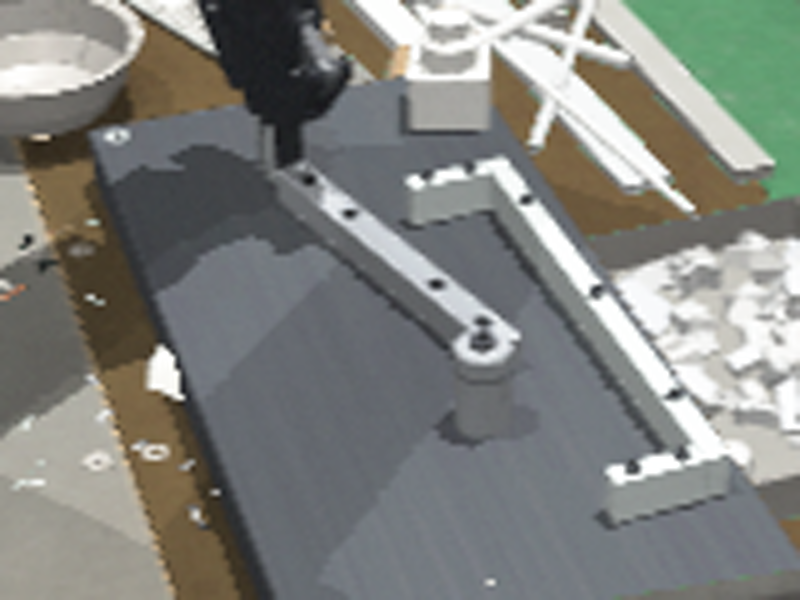

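View pics/t4.png

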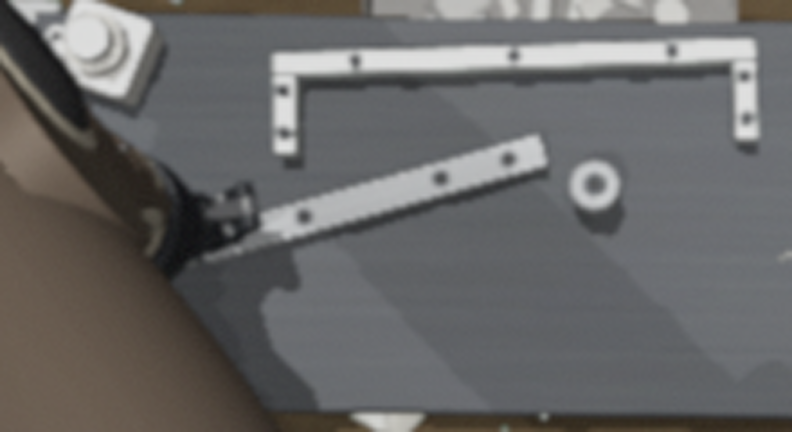

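The bar slides straight. In this zoom its right end has corners (538,134) and (547,167), just behind and left of the post at (595,185).

Run:
```python
from h import *
f=imaging.grab_frame("top")
P=np.array([w2b(p) for p in zr(f,[(538,134),(547,167),(262,215),(290,243)],.054)])
e=P[:2].mean(0); a=np.degrees(np.arctan2(P[0,0]-P[2,0],P[2,1]-P[0,1])),np.degrees(np.arctan2(P[1,0]-P[3,0],P[3,1]-P[1,1])); print("right end",e,"tilt",a)
t=np.radians(np.mean(a)); l=e+.2*np.array([-np.sin(t),np.cos(t)]);print("left",l, "post clearance centreline@-43:",e[0]+(e[1]+.043)*np.tan(t))
```

```text
right end [-0.04625121 -0.01320946] tilt (np.float64(14.815843168302614), np.float64(14.893125579027402))
left [-0.09752422  0.18010654] post clearance centreline@-43: -0.03834990152662203
```

Call:
step_arm([
  [0,-0.004,0,0,0,0,1],
  [0,-0.008,0,0,0,0,1],
  [0,-0.012,0,0,0,0,1],
  [0,-0.016,0,0,0,0,1],
  [0,-0.02,0,0,0,0,1],
  [0,-0.024,0,0,0,0,1],
  [0,-0.028,0,0,0,0,1],
  [0,-0.032,0,0,0,0,1],
  [0,-0.036,0,0,0,0,1],
  [0,-0.04,0,0,0,0,1],
  [0,-0.044,0,0,0,0,1],
  [0,-0.048,0,0,0,0,1],
  [0,-0.052,0,0,0,0,1],
  [0,-0.056,0,0,0,0,1],
  [0,-0.06,0,0,0,0,1],
  [0,-0.064,0,0,0,0,1],
  [0,-0.064,0,0,0,0,1],
])

```text
t: 7.05
eef_pos: [0.4036, 0.245, 0.0513]
orientation: [[0.0, -0.283, 0.959], [-0.001, 0.959, 0.283], [-1.0, -0.001, 0.0]]
contact_force: [0.0, 0.2, 0.2]
finger_gap: -0.0002
```

Run:
```python
from h import *
goto(-.108,.247,.051,14)
f=imaging.grab_frame("side"); zoom(f,220,140,380,260,5,"pics/s5.png")
f=imaging.grab_frame("top"); zoom(f,135,185,355,305,3.6,"pics/t5.png")
```

```text
t 7.05 now bay [-0.0802  0.1322] z 0.0513 yaw 13.91 F [0.  0.2 0.2]  shift [0.0002 0.1181 0.0006] turn [-0.09  0.    0.05]
```

View pics/s5.png

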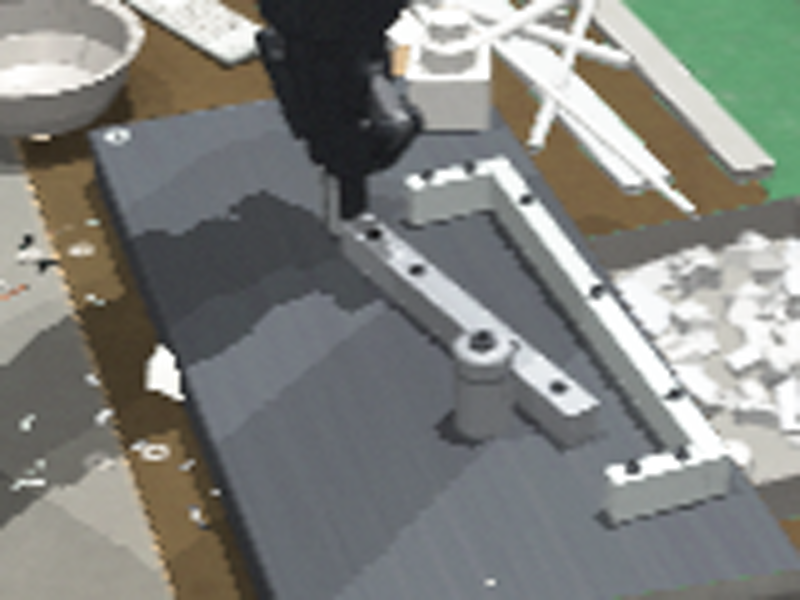

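View pics/t5.png

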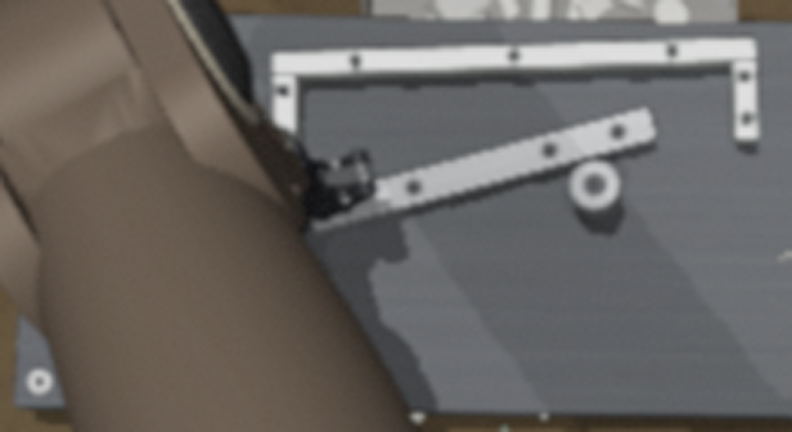

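The bar now passes behind the post, with right-end corners at (646,108) and (655,138). Its left end is still in front of the bay mouth.

Run:
```python
from h import *
f=imaging.grab_frame("top")
P=np.array([w2b(p) for p in zr(f,[(646,108),(655,138),(380,185),(390,211)],.054)])
e=P[:2].mean(0); a=np.degrees(np.arctan2(P[0,0]-P[2,0],P[2,1]-P[0,1])),np.degrees(np.arctan2(P[1,0]-P[3,0],P[3,1]-P[1,1])); print("right end",e,"tilt",a)
t=np.radians(np.mean(a)); l=e+.2*np.array([-np.sin(t),np.cos(t)]);print("left",l, "post clearance centreline@-43:",e[0]+(e[1]+.043)*np.tan(t))
f=imaging.grab_frame("side")
P=np.array([w2b(p) for p in zr(f,[(338,228),(372,215),(567,417),(600,402)],.054,220,140,5)]);print(P.round(4))
```

```text
right end [-0.0323138 -0.0750693] tilt (np.float64(14.595307113596357), np.float64(13.80714672387352))
left [-0.08137943  0.11881872] post clearance centreline@-43: -0.040429307945763035
[[-0.0883  0.1101]
 [-0.0678  0.1151]
 [-0.0405 -0.0798]
 [-0.0217 -0.0752]]
```

Call:
step_arm([
  [0,-0.004,0,0,0,0,1],
  [0,-0.008,0,0,0,0,1],
  [0,-0.01,0,0,0,0,1],
  [0,-0.01,0,0,0,0,1],
  [0,0.015,0,0,0,0,1],
  [0,0.015,0,0,0,0,1],
  [-0.03,0.015,0,0,0,0,1],
  [-0.05,0.015,0,0,0,0,1],
  [-0.05,0.015,0,0,0,0,1],
])

```text
t: 8.0
eef_pos: [0.401, 0.2611, 0.105]
orientation: [[0.005, -0.284, 0.959], [0.002, 0.959, 0.284], [-1.0, 0.001, 0.005]]
contact_force: [0.5, 0.8, 1.2]
finger_gap: -0.0003
```

Run:
```python
from h import *
goto(-.115,.092,.102,0);goto(-.115,.092,.051,0)
```

```text
t 8.0 now bay [-0.0821  0.1485] z 0.105 yaw 13.96 F [0.5 0.8 1.2]  shift [ 0.0028 -0.0469 -0.0456] turn [13.97  0.3  -0.08]
t 8.0 now bay [-0.0821  0.1485] z 0.105 yaw 13.96 F [0.5 0.8 1.2]  shift [ 0.0538 -0.0469 -0.0459] turn [13.97  0.3  -0.08]
```

Call:
step_arm([
  [0,-0.023,-0.023,7,0,0,1],
  [0,-0.047,-0.046,14,0,0,1],
  [0,-0.047,-0.046,14,0,0,1],
  [0,-0.047,-0.046,14,0,0,1],
  [0.025,-0.047,-0.046,14,0,0,1],
  [0.05,-0.047,-0.046,14,0,0,1],
  [0.05,-0.047,-0.046,14,0,0,1],
  [0.05,-0.047,-0.046,14,0,0,1],
])

```text
t: 8.67
eef_pos: [0.3677, 0.2019, 0.0505]
orientation: [[-0.002, -0.044, 0.999], [-0.002, 0.999, 0.044], [-1.0, -0.001, -0.003]]
contact_force: [-0.4, -0.6, 0.9]
finger_gap: 0.0003
```

Run:
```python
from h import *
goto(-.065,.092,.051,0)
f=imaging.grab_frame("side"); zoom(f,220,140,380,260,5,"pics/s6.png")
```

```text
t 8.67 now bay [-0.118   0.0908] z 0.0505 yaw -0.01 F [-0.4 -0.6  0.9]  shift [-0.0007  0.0012  0.053 ] turn [-0.01 -0.15  0.08]
```

View pics/s6.png

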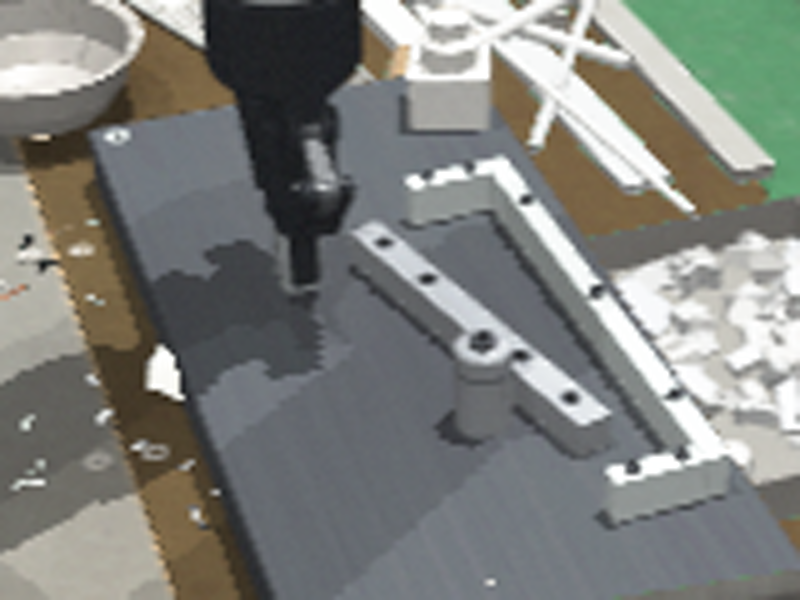

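Call:
step_arm([
  [0,0.001,0.006,0,0,0,1],
  [0,0.001,0.012,0,0,0,1],
  [0,0.001,0.017,0,0,0,1],
  [0,0.001,0.021,0,0,0,1],
  [0,0.001,0.025,0,0,0,1],
  [0,0.001,0.029,0,0,0,1],
  [0,0.001,0.033,0,0,0,1],
  [0,0.001,0.037,0,0,0,1],
  [0,0.001,0.041,0,0,0,1],
  [0,0.001,0.045,0,0,0,1],
  [0,0.001,0.049,0,0,0,1],
  [0,0.001,0.053,0,0,0,1],
  [0,0.001,0.057,0,0,0,1],
  [0,0.001,0.061,0,0,0,1],
  [0,0.001,0.065,0,0,0,1],
  [0,0.001,0.068,0,0,0,1],
  [0,0.001,0.068,0,0,0,1],
])

```text
t: 10.13
eef_pos: [0.4371, 0.2061, 0.0513]
orientation: [[0.001, -0.043, 0.999], [-0.0, 0.999, 0.043], [-1.0, -0.0, 0.001]]
contact_force: [0.2, -0.5, -0.1]
finger_gap: -0.0001
```

Run:
```python
from h import *
goto(-.03,.092,.051,0)
f=imaging.grab_frame("side"); zoom(f,220,140,380,260,5,"pics/s7.png")
f=imaging.grab_frame("top"); zoom(f,135,185,355,305,3.6,"pics/t7.png")
```

```text
t 10.13 now bay [-0.0485  0.0919] z 0.0513 yaw -0.07 F [ 0.2 -0.5 -0.1]  shift [0.0003 0.0001 0.0185] turn [-0.07  0.03  0.01]
```

View pics/s7.png

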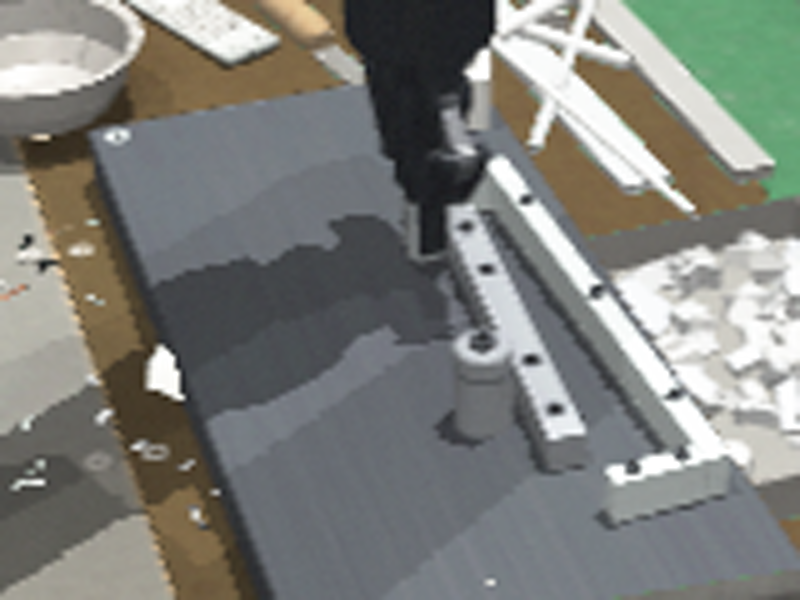

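View pics/t7.png

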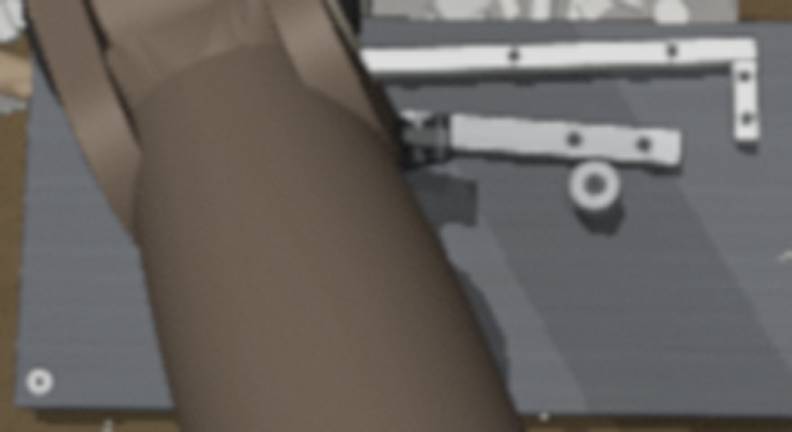

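Run:
```python
from h import *
f=imaging.grab_frame("top")
P=np.array([w2b(p) for p in zr(f,[(681,130),(680,164),(452,115),(456,150)],.054)])
e=P[:2].mean(0); a=np.degrees(np.arctan2(P[0,0]-P[2,0],P[2,1]-P[0,1])),np.degrees(np.arctan2(P[1,0]-P[3,0],P[3,1]-P[1,1])); print("right end",e,"tilt",a)
t=np.radians(np.mean(a)); l=e+.2*np.array([-np.sin(t),np.cos(t)]);print("left",l, "post clearance centreline@-43:",e[0]+(e[1]+.043)*np.tan(t))
f=imaging.grab_frame("side")
P=np.array([w2b(p) for p in zr(f,[(448,208),(473,205),(547,441),(586,430)],.054,220,140,5)]);print(P.round(4))
```

```text
right end [-0.04664437 -0.09172374] tilt (np.float64(-5.538681275098972), np.float64(-5.368897175745602))
left [-0.02763579  0.10737089] post clearance centreline@-43: -0.04199246610114439
[[-0.0285  0.1065]
 [-0.0152  0.1043]
 [-0.0561 -0.0927]
 [-0.0362 -0.092 ]]
```

Call:
step_arm([
  [0,0,-0.018,0,0,0,1],
  [0,0,-0.018,0,0,0,1],
  [0,-0.03,-0.018,0,0,0,1],
  [0,-0.06,-0.018,0,0,0,1],
  [0,-0.084,-0.018,0,0,0,1],
  [0,-0.084,-0.018,0,0,0,1],
  [0,-0.084,-0.014,0,0,0,1],
  [0,-0.084,-0.01,0,0,0,1],
  [0,-0.084,-0.006,0,0,0,1],
  [0,-0.084,-0.002,0,0,0,1],
  [0,-0.084,0.002,0,0,0,1],
  [0,-0.084,0.005,0,0,0,1],
  [0,-0.084,0.005,0,0,0,1],
  [0,-0.084,-0.015,0,0,0,1],
  [-0.04,-0.084,-0.015,0,0,0,1],
  [-0.065,-0.084,-0.015,0,0,0,1],
  [-0.065,-0.084,-0.015,0,0,0,1],
  [-0.065,-0.084,-0.015,0,0,0,1],
])

```text
t: 11.83
eef_pos: [0.4265, 0.122, 0.118]
orientation: [[0.004, -0.044, 0.999], [0.001, 0.999, 0.044], [-1.0, 0.001, 0.004]]
contact_force: [-0.3, 0.8, -0.2]
finger_gap: -0.0002
```

Run:
```python
from h import *
goto(-.076,-.078,.115,0);goto(-.076,-.078,.051,0)
f=imaging.grab_frame("side"); zoom(f,220,140,380,260,5,"pics/s8.png")
f=imaging.grab_frame("top"); zoom(f,135,185,355,305,3.6,"pics/t8.png")
```

```text
t 11.83 now bay [-0.0628  0.0084] z 0.118 yaw -0.04 F [-0.3  0.8 -0.2]  shift [ 0.0028 -0.0864 -0.0132] turn [-0.04  0.26 -0.05]
t 11.83 now bay [-0.0628  0.0084] z 0.118 yaw -0.04 F [-0.3  0.8 -0.2]  shift [ 0.0668 -0.0865 -0.0135] turn [-0.04  0.26 -0.05]
```

View pics/s8.png

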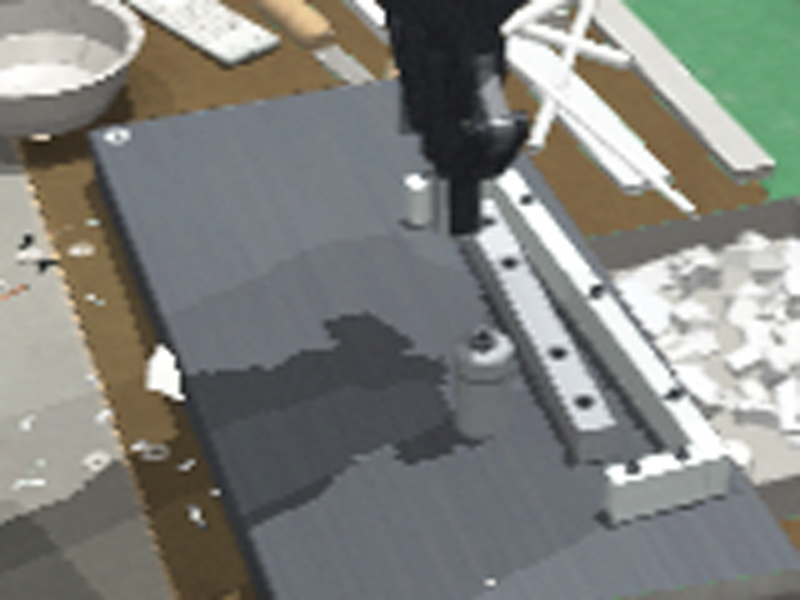

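View pics/t8.png

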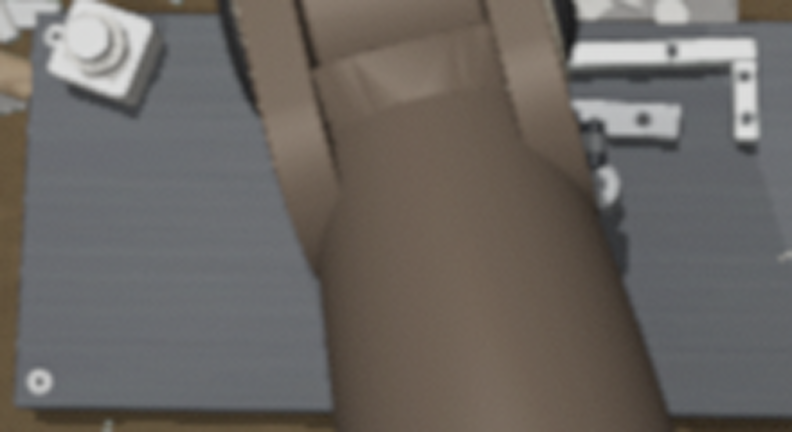

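In the zoom the right end is at (600,425) in the side view, with a gap of roughly 20 mm to the fence. Next I'll go in between the post and the right cheek.

Call:
step_arm([
  [0,-0.04,-0.003,0,0,0,1],
  [0,-0.08,-0.003,0,0,0,1],
  [0,-0.088,-0.003,0,0,0,1],
  [0,-0.088,-0.003,0,0,0,1],
  [0,-0.088,-0.003,0,0,0,1],
  [0.035,-0.088,-0.003,0,0,0,1],
  [0.065,-0.088,-0.003,0,0,0,1],
  [0.065,-0.088,-0.003,0,0,0,1],
  [0.065,-0.088,0.002,0,0,0,1],
  [0.065,-0.088,0.007,0,0,0,1],
  [0.065,-0.088,0.011,0,0,0,1],
  [0.065,-0.088,0.015,0,0,0,1],
  [0.065,-0.088,0.019,0,0,0,1],
  [0.065,-0.088,0.023,0,0,0,1],
  [0.065,-0.088,0.027,0,0,0,1],
  [0.065,-0.088,0.03,0,0,0,1],
  [0.065,-0.088,0.03,0,0,0,1],
])

```text
t: 13.35
eef_pos: [0.4595, 0.0349, 0.0513]
orientation: [[0.0, -0.043, 0.999], [0.0, 0.999, 0.043], [-1.0, 0.0, 0.0]]
contact_force: [0.7, 0.1, 0.9]
finger_gap: -0.0
```

Run:
```python
from h import *
goto(-.076,-.078,.115,0)
f=imaging.grab_frame("side"); zoom(f,220,140,380,260,5,"pics/s9.png")
f=imaging.grab_frame("top"); zoom(f,135,185,355,305,3.6,"pics/t9.png")
```

```text
t 13.35 now bay [-0.0337 -0.0801] z 0.0513 yaw -0.06 F [0.7 0.1 0.9]  shift [-0.0637  0.0021 -0.0422] turn [-0.06  0.03 -0.  ]
```

View pics/s9.png

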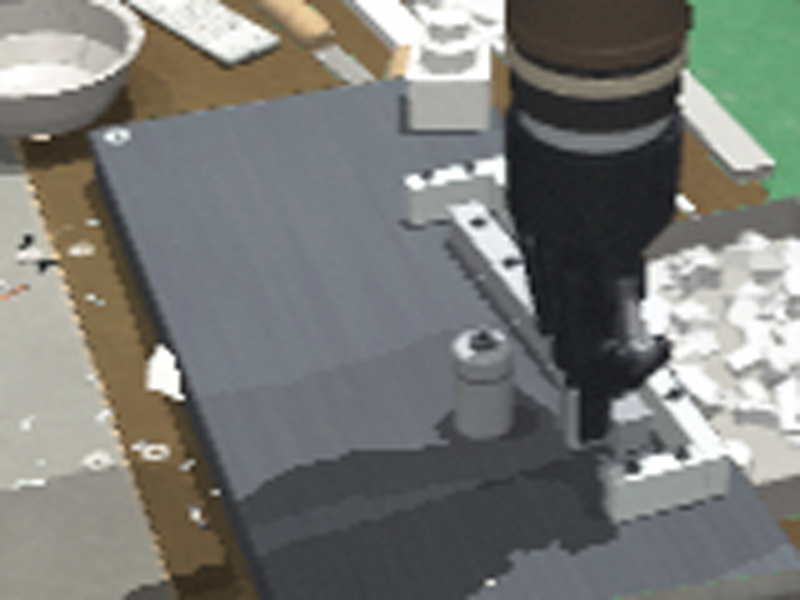

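View pics/t9.png

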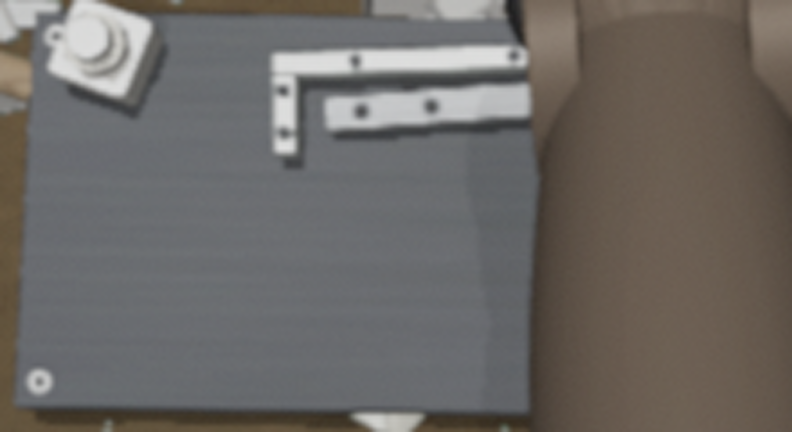

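The right end is nearly home and hidden by the tool. The left end has corners (325,98) and (329,131) in the top zoom, standing off the fence.

Run:
```python
from h import *
f=imaging.grab_frame("top")
P=np.array([w2b(p) for p in zr(f,[(325,98),(329,131),(528,84),(528,118)],.054)]);print(P)
goto(-.055,.092,.115,0)
```

```text
[[-0.01226572  0.10984535]
 [-0.03134624  0.10779553]
 [-0.00768107 -0.00586054]
 [-0.02731324 -0.00540726]]
t 13.5 now bay [-0.0343 -0.0801] z 0.0513 yaw -0.06 F [-0.8  0.5 -0.3]  shift [-0.0637  0.1721 -0.0208] turn [-0.06  0.01 -0.  ]
```

Call:
step_arm([
  [0,0,0.002,0,0,0,1],
  [0,0,0.004,0,0,0,1],
  [0,0,0.004,0,0,0,1],
  [0,0,-0.012,0,0,0,1],
  [-0.035,0,-0.014,0,0,0,1],
  [-0.065,0.02,-0.02,0,0,0,1],
  [-0.065,0.06,-0.02,0,0,0,1],
  [-0.065,0.1,-0.02,0,0,0,1],
  [-0.065,0.14,-0.02,0,0,0,1],
  [-0.065,0.172,-0.02,0,0,0,1],
  [-0.065,0.172,-0.02,0,0,0,1],
  [-0.065,0.172,-0.02,0,0,0,1],
  [-0.03,0.172,-0.02,0,0,0,1],
  [0,0.172,-0.02,0,0,0,1],
  [0,0.172,-0.02,0,0,0,1],
])

```text
t: 14.75
eef_pos: [0.428, 0.2033, 0.0465]
orientation: [[-0.007, -0.042, 0.999], [-0.004, 0.999, 0.042], [-1.0, -0.004, -0.007]]
contact_force: [-1.9, -1.2, 0.4]
finger_gap: 0.0002
```

Run:
```python
from h import *
goto(-.03,.092,.051,0)
f=imaging.grab_frame("side"); zoom(f,220,140,380,260,5,"pics/s10.png")
f=imaging.grab_frame("top"); zoom(f,135,185,355,305,3.6,"pics/t10.png")
```

```text
t 14.75 now bay [-0.0577  0.0895] z 0.0465 yaw -0.12 F [-1.9 -1.2  0.4]  shift [-0.0047  0.0025  0.0276] turn [-0.12 -0.43  0.2 ]
```

View pics/s10.png

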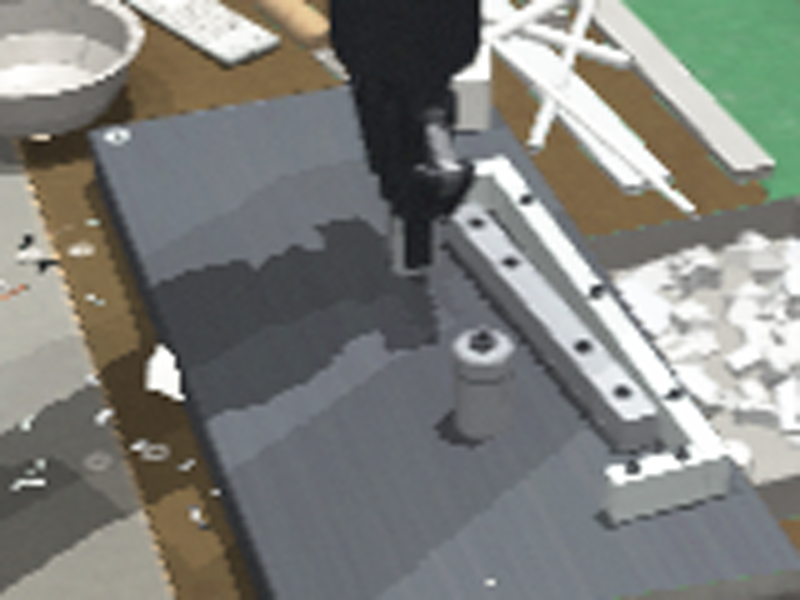

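View pics/t10.png

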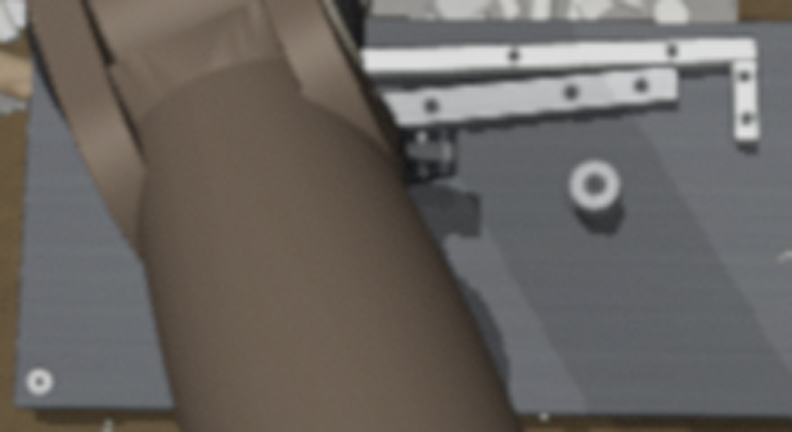

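Call:
step_arm([
  [0,0,0.004,0,0,0,1],
  [0,0,0.008,0,0,0,1],
  [0,0,0.012,0,0,0,1],
  [0,0,0.016,0,0,0,1],
  [0,0,0.02,0,0,0,1],
  [0,0,0.023,0,0,0,1],
  [0,0,0.025,0,0,0,1],
  [0,0,0.025,0,0,0,1],
  [0,0,0.025,0,0,0,1],
  [0,0,0.006,0,0,0,1],
  [-0.035,0,0.004,0,0,0,1],
  [-0.065,-0.02,0.002,0,0,0,1],
  [-0.065,-0.06,0.002,0,0,0,1],
  [-0.065,-0.1,0.002,0,0,0,1],
  [-0.065,-0.14,0.002,0,0,0,1],
  [-0.065,-0.172,0.002,0,0,0,1],
  [-0.065,-0.172,0.002,0,0,0,1],
  [-0.065,-0.172,0.002,0,0,0,1],
])

```text
t: 16.35
eef_pos: [0.4407, 0.0327, 0.1164]
orientation: [[0.0, -0.04, 0.999], [0.0, 0.999, 0.04], [-1.0, 0.0, 0.0]]
contact_force: [-0.0, 0.4, -0.5]
finger_gap: -0.0003
```

Run:
```python
from h import *
goto(-.03,-.08,.051,0)
f=imaging.grab_frame("side"); zoom(f,220,140,380,260,5,"pics/s11.png")
f=imaging.grab_frame("top"); zoom(f,135,185,355,305,3.6,"pics/t11.png")
```

```text
t 16.35 now bay [-0.0526 -0.0815] z 0.1164 yaw -0.26 F [-0.   0.4 -0.5]  shift [0.0654 0.0016 0.0225] turn [-0.26  0.03 -0.  ]
```

View pics/s11.png

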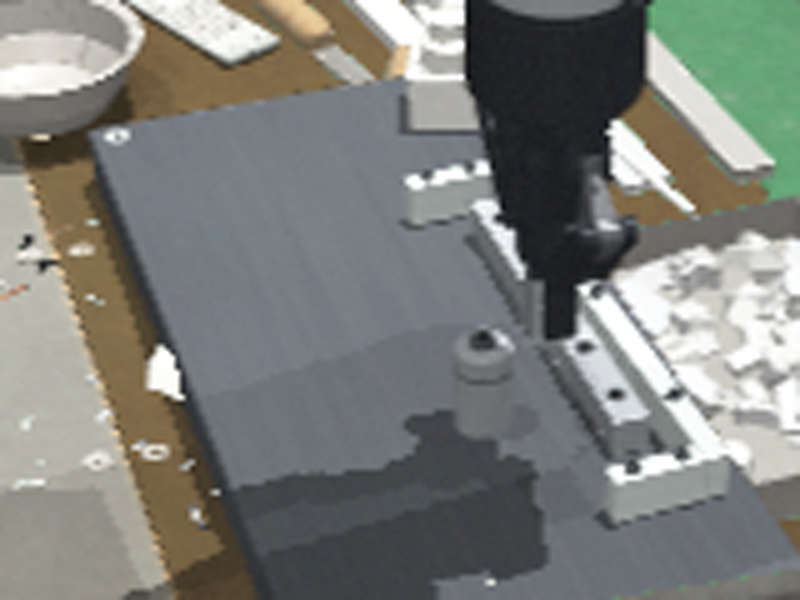

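View pics/t11.png

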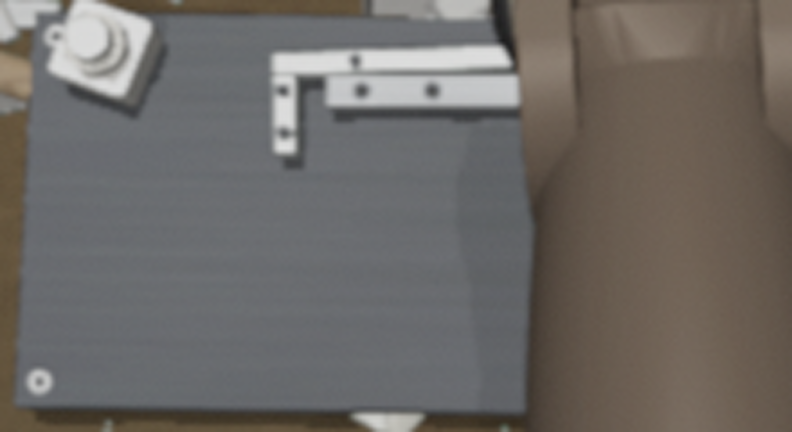

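Call:
step_arm([
  [0.035,0.001,0,0,0,0,1],
  [0.065,0.001,0,0,0,0,1],
  [0.065,0.001,0,0,0,0,1],
  [0.065,0.001,0.004,0,0,0,1],
  [0.065,0.001,0.008,0,0,0,1],
  [0.065,0.001,0.012,0,0,0,1],
  [0.065,0.001,0.016,0,0,0,1],
  [0.065,0.001,0.02,0,0,0,1],
  [0.065,0.001,0.023,0,0,0,1],
  [0.065,0.001,0.023,0,0,0,1],
  [0.065,0.001,0.023,0,0,0,1],
  [0.065,0.001,0.006,0,0,0,1],
  [0.03,0.001,0.003,0,0,0,1],
  [0,0.02,0,0,0,0,1],
  [0,0.06,0,0,0,0,1],
  [0,0.1,0,0,0,0,1],
  [0,0.14,0,0,0,0,1],
  [0,0.173,0,0,0,0,1],
  [0,0.173,0,0,0,0,1],
])

```text
t: 18.03
eef_pos: [0.4331, 0.2117, 0.1165]
orientation: [[0.001, -0.049, 0.999], [0.002, 0.999, 0.049], [-1.0, 0.002, 0.001]]
contact_force: [0.4, -0.8, -0.2]
finger_gap: 0.0001
```

Run:
```python
from h import *
goto(-.03,.092,.051,0)
f=imaging.grab_frame("side"); zoom(f,220,140,380,260,5,"pics/s12.png")
f=imaging.grab_frame("top"); zoom(f,135,185,355,305,3.6,"pics/t12.png")
```

```text
t 18.03 now bay [-0.0522  0.0977] z 0.1165 yaw 0.25 F [ 0.4 -0.8 -0.2]  shift [ 0.0655 -0.0059  0.0221] turn [ 0.25  0.06 -0.14]
```

View pics/s12.png

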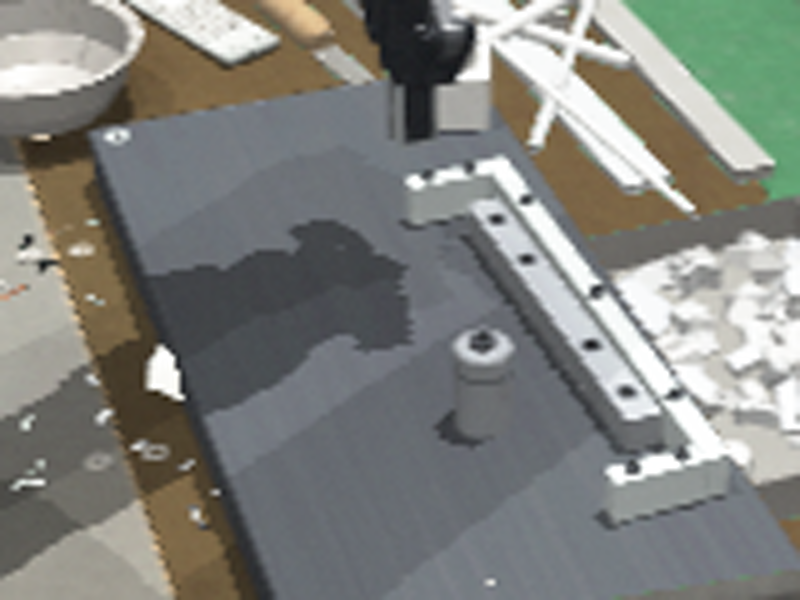

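View pics/t12.png

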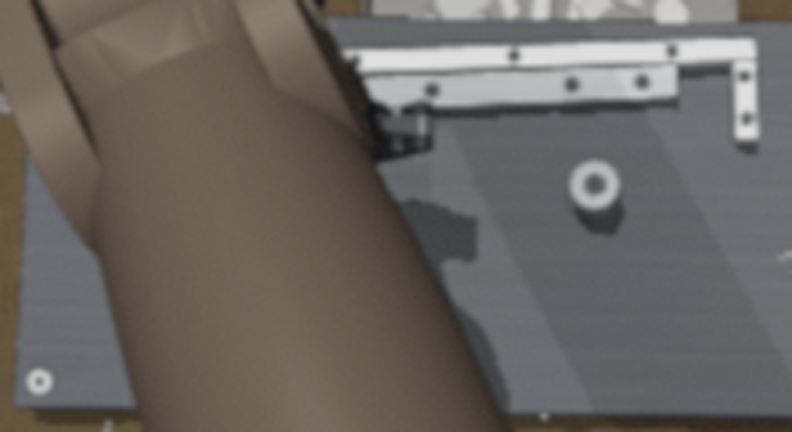

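Both ends now look close to the fence. In the top zoom three of the bar's holes are at (432,90), (572,85) and (642,82). I'll check the centre line in both views.

Run:
```python
from h import *
f=imaging.grab_frame("top")
print(np.array([w2b(p) for p in zr(f,[(432,90),(572,85),(642,82)],.054)]).round(4))
print("front/right edge",np.array([w2b(p) for p in zr(f,[(677,99),(677,66),(440,107)],.054)]).round(4))
f=imaging.grab_frame("side")
print("side",np.array([w2b(p) for p in zr(f,[(497,219),(527,260),(592,345),(627,392)],.054,220,140,5)]).round(4))
print("fence in side",np.array([w2b(p) for p in zr(f,[(527,199),(598,292),(674,394)],.059,220,140,5)]).round(4))
```

```text
[[-0.0095  0.0489]
 [-0.009  -0.0309]
 [-0.0085 -0.0709]]
front/right edge [[-0.0189 -0.0906]
 [ 0.0002 -0.0912]
 [-0.0194  0.0445]]
side [[-0.0085  0.0872]
 [-0.0084  0.0463]
 [-0.007  -0.0327]
 [-0.0068 -0.0729]]
fence in side [[ 0.0104  0.0919]
 [ 0.0107  0.0005]
 [ 0.0101 -0.0884]]
```

Call:
step_arm([
  [-0.035,0,-0.02,0,0,0,1],
  [-0.07,0,-0.05,0,0,0,1],
  [-0.1,0.02,-0.08,0,0,0,1],
  [-0.1,0.06,-0.11,0,0,0,1],
  [-0.1,0.1,-0.14,0,0,0,1],
  [-0.1,0.14,-0.16,0,0,0,1],
  [-0.1,0.16,-0.16,0,0,0,1],
  [-0.1,0.16,-0.16,0,0,0,1],
  [-0.1,0.16,-0.16,0,0,0,1],
  [-0.1,0.16,-0.16,0,0,0,1],
])

```text
t: 19.07
eef_pos: [0.2667, 0.3587, 0.2161]
orientation: [[-0.0, -0.043, 0.999], [-0.001, 0.999, 0.043], [-1.0, -0.001, -0.0]]
contact_force: [-0.4, -0.4, -0.3]
finger_gap: -0.0002
```

Run:
```python
from h import *
f=imaging.grab_frame("top"); zoom(f,135,185,355,305,3.6,"pics/t13.png"); print(r.state()["t"])
```

```text
19.1167
```

View pics/t13.png

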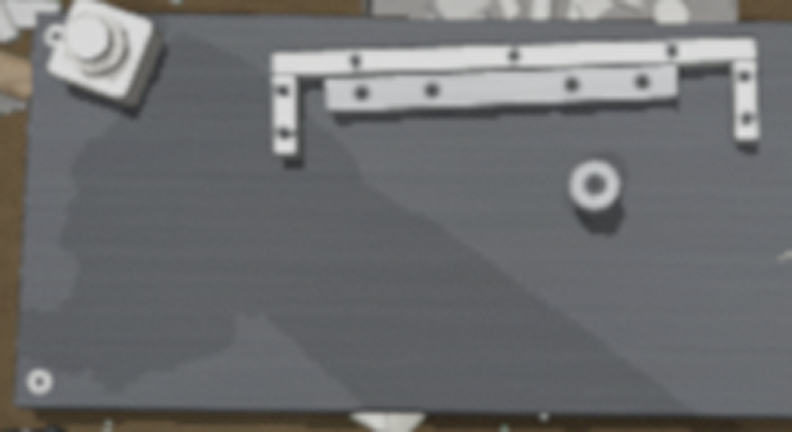

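The whole bar is now visible between the cheeks along the back fence. Its outer holes are at (362,93) and (642,82), nearly parallel to the fence, and the left end stands about 1.5 mm further out.

```bash
python3 -c "
from workcell import r
print(r.sign_off())"
```

```text
the job is handed in; nothing more can be done
None
```

The bar is in the bay and lies along the back fence, close up against it at both ends. I handed the job in at about 19 s of the 61 s allowed.

**How it went:** I pushed the right-hand end in first, to a tilt of about 14°. I then pushed the bar along its own length until its right-hand end was behind the post, with the left-hand end still outside the bay. After that I pushed the left end, the middle and the right end in turn until both ends were home. All of it was done with the closed fingertips, with no gripping or lifting.

**Last checks:**
- **Top camera:** the bar's centre line is 8.5–9.5 mm in front of the fence face, so the gap is about 0–2 mm at both ends. The left end stands about 1.5 mm further out than the right. Along the fence, the right-hand end is at y ≈ -91 mm and the left at ≈ +109 mm, so the bar is clear of both cheeks.
- **Side camera:** it read 7–9 mm, but the fence itself read about 4 mm too far back in that view. Corrected for that, the gap would be about 2–4 mm. The two views disagree by 2–4 mm, but both are within the 10 mm limit.
- **Robot and bystanders:** the arm was retracted about 20 cm above the bench with the wrist reading near zero. I did not re-measure the bystanders' positions, but the tool stayed clear of them and `al_part_3` looks unmoved in the last picture.

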